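Bed a wood blank down on its parallels in a hobby vise

TASK

The wood blank in the vise has crept up off the two aluminium parallels under it, and one parallel has slid out of the end of the vise. While the blank is still up, push that parallel back in lengthwise until it sticks out as far at one end of the vise as at the other, level with its neighbour; then tap or press the blank down until it sits fully down and flat on both parallels, with both parallels still in place and trapped under it. Let go, and do not disturb the roll of tape or the mug.

Things in the scene. Friction and masses are not known exactly. Their poses are not given: they have to be found in the camera images.
- vise_bed (a point): Centre of the bed of a small grey vise fixed to a plywood board, 30 mm above the bench top; it does not move. Axes: x from the near jaw (screw side) to the far jaw, y along the jaws, z up. Jaws: 124 mm long (y +-62 mm), 60 mm apart (faces at x +-30, backs at -55 and +59 mm), 36 mm high above the bed. A rib 18 mm wide, 6 mm high and 150 mm long runs along the bed's middle.
- vise_handle (a point): Centre of the vise's fixed T handle, on the side towards the robot: a bar 103 mm long along the vise's y, 13 mm thick, 108 mm from the vise's centre in -x and 18 mm above the bed. Not used. The bed is 126 mm long in y; past its ends lies the board's top (215 x 170 mm), 16 mm below the bed.
- parallel_a_mid (a point): Centre of a loose aluminium parallel, a straight bar 16 x 150 x 20 mm (x, y, z of the vise; about 120 g) on the vise's bed under the blank, in the near lane between rib and near jaw (x about -20 mm). It slides along y with under 2 N while the blank is up. It lies within 3 mm of home: home is y = 0 of the vise, where 13 mm stick out past the jaws at either end.
- parallel_b_mid (a point): Centre of the other parallel, same size and make, in the far lane between rib and far jaw (x about +20 mm). This is the one that has slid out, 30 to 45 mm towards the vise's +y end (the robot's left): that end lies 105 to 120 mm from the vise's centre. Home is y = 0 of the vise, level with the other bar.
- blank_top (a point): Centre of the top face of the light wood blank, 60 x 124 x 30 mm (x, y, z of the vise), held in the jaws by friction. Seated, its top is 50 mm above the bed, 14 mm above the jaws. Pressed from above it moves down and stays where it is left: it gives at 4 to 10 N; 15 to 20 N near each end in turn, then at the middle, brings it fully down. It stops hard on the parallels.
- blank_height (a joint): Height of the blank's centre above its seated place, m: 0 = fully down on the parallels (down to -0.001 when pressed hard), 0.006 to 0.011 at the start.
- blank_tilt (a joint): Tilt of the blank (body blank_tilt) along the jaws, rad, about the vise's +x axis through the blank's centre: 0 = flat, positive = its +y end is the higher one; -0.06 to 0.06 at the start.
- masking_tape: Roll of masking tape lying flat on the bench, 100 mm across, 25 mm high, beyond the vise's -y end; origin at the centre of its underside. Leave alone.
- mug: Cream mug with a handle, 86 x 116 x 87 mm, standing at the left of the bench; origin at its underside. Leave alone.

How it is judged:
By the outcome, as a careful person would: the job done as asked, in the order asked, and still so for the second after the job is handed in, with the robot touching nothing.
It also fails if it takes over 45 s, if anything falls off the work surface, if the arm or the gripper's body presses on something with over 40 N, if the wrist force passes 120 N, or if a joint passes its speed limit or range.

ROBOT

A 6-joint arm with a two-finger parallel gripper is mounted at the origin on a cart in front of the work surface, level with it; the furniture and walls round the work are solid. World frame = base frame: x ahead of the robot, y to its left, z up, the work surface at z = 0. Lengths are in m, angles in rad, forces in N, time in s.
With the tool pointing down it reaches from about 0.35 to 0.8 m from the base axis. Payload 7.3 kg.
Tool frame: the origin (TCP) lies between the finger pads; the fingertips stand 19 mm ahead of it and the grasp point (between the pads) is the TCP; z points along the fingers, y is the direction in which the jaws open and shut (so a half turn about z gives the same grasp; the last joint's range is limited). The gripper opens to 85 mm and grips with 20 to 120 N. Pads are 22 mm wide; open, the fingers measure 114 mm over their backs; the gripper's body (76 mm by 85 mm) begins 54 mm behind the grasp point. The pads swing forward as they close: fully open they stand 13 mm farther back than shut.
Start: joints at [-1.48, 0.342, 1.524, -0, 1.275, -0.146], TCP at [0.123, -0.51, 0.25] pointing down, gripper open.
Joint ranges: [-2.53, 2.53], [-0.77, 2.02], [0.04, 2.7], [-1, 4.14], [0.28, 2.66], [-3.11, 3.11]. Speed limits (rad/s): [2.57, 2.57, 3.14, 3.14, 3.14, 3.14].

INTERFACE

Orientations are given as a 3x3 rotation matrix whose columns are the frame's x, y, z axes.
In Python, from rig import status, get_image, job, look_for, landmark_of gives the robot as it stands. The module is installed in compiled form; this text tells all that it offers.
- The arm moves only by the tool move_arm, never from a script. Its argument "steps" is a list of rows, each an object with "offset": the shift along the tool's x, y, z in mm, a list of three; "rot": the turn, a rotation vector about the tool's x, y, z in degrees, a list of three; "gripper": the finger opening in mm, from 0 to 85.4. In form: [{"offset": [tx, ty, tz], "rot": [ax, ay, az], "gripper": gripper}, ...]. A call has 1 to 12 rows; each row is the pose to reach, as a shift and turn from the pose commanded when the call began, along the tool's axes at that moment; what a row does not reach only later rows make up. A row lasts 1/10 s, in which the tool goes at most 50 mm and 8.59 degrees, less where a joint would pass 70% of its speed; a pose out of reach is approached as far as the arm can. A call with a gripper value outside its range is refused whole. The fingers move at their own pace and stop on an object; the grip force is fixed at half the most. Time passes only in rows, so rows that repeat a pose let the fingers close. It gives the time, the measured TCP pose, the force and the opening at its end, in the units of the state.
- status.state(): the state, without advancing time (a new reading comes with each control period).
- get_image(name): name is "side" or "top"; returns a dict with "img" (480x640x3 uint8, blue, green, red), "range_z" (480x640 float32, m along the optical axis (not along the pixel's ray), 0 where there is no reading), "K" (3x3 intrinsics, pixels), "R" (3x3) and "t" (3): a world point X has camera coordinates R X + t. Camera axes: x right, y down, z forward; pixel columns grow to the right and rows downward; lengths in m; the calibration is good to about 2 mm. A picture is of the moment at which its call begins.
- job.job_done(): hands the job in, once; it reports no verdict.
Trained networks look in the newest picture that a camera, given by its name, has taken for a name from the list of things; names that differ only in an ending like _2 or _b are one class to them, and where a whole thing is asked for, a point or a joint stands for the part that bears it (a point fixed in the world has none). Each returns a list of dicts, best first, with "p" (0 to 1); they miss things now and then, are a little off and sometimes report something else, mostly with a low value. They report only what shows in the picture. A call takes as long as a camera call.
- look_for(camera, label): "bbox" ([centre column, centre row, width, height] in pixels, round what is visible of it).
- landmark_of(camera, label): "pixel" ([column, row] in pixels: a listed point, or the origin of a listed thing).
The state is a dict: "time": time; "joint_pos": joint angles; "qvel": joint speeds; "joint_efforts": joint torques, N m; "tcp_pos": TCP position; "ee_rot": TCP orientation; "ft_force": force on the tool from outside, world axes, zero at the start; "ft_torque": the same for the moment, N m; "finger_gap": finger opening in m.
Only numpy, scipy, OpenCV 4.12 (cv2) and the standard library are available. Lean on these libraries where they do the work, as an engineer would, in place of code of your own. Each camera call takes 0.05 s, during which the arm holds its last target.

## Working session

There is one attempt and no reset: what is moved stays moved. The work goes in short steps, Python scripts to look and compute and a tool call to move; the robot and the scene stay as the last step left them, time stands still between calls to the robot, and variables do not carry over. Pictures are saved under pics/ and viewed, and the job is handed in when it is done.

Besides the shell and the picture viewer there is one more tool, called after "Request:" by a JSON object that holds its "api" and its "payload", one argument or row to a line. move_arm: Moves the arm, as the interface text tells. Its arguments: {"type":"object","properties":{"steps":{"type":"array","items":{"type":"object","properties":{"offset":{"type":"array","items":{"type":"number"}},"rot":{"type":"array","items":{"type":"number"}},"gripper":{"type":"number"}}}}},"required":["steps"]}

```bash
mkdir -p pics; cat > h.py <<'E'
import numpy as np,cv2
from rig import status,get_image,job,look_for,landmark_of
def world(d,u,v,z=None):
    K,R,t=d["K"],d["R"],d["t"]
    if z is None: z=d["range_z"][int(round(v)),int(round(u))]
    c=z*np.linalg.inv(K)@np.array([u,v,1.]); return R.T@(c-t)
def ray_at(d,u,v,h):
    K,R,t=d["K"],d["R"],d["t"]; o=-R.T@t; r=R.T@np.linalg.inv(K)@np.array([u,v,1.]); return o+r*(h-o[2])/r[2]
def proj(d,X):
    c=d["R"]@np.array(X)+d["t"]; p=d["K"]@c; return p[:2]/p[2]
E
python3 - <<'E'
from h import *
np.set_printoptions(precision=4,suppress=True)
s=status.state();print(s)
for c in ["side","top"]:
    d=get_image(c);cv2.imwrite(f"pics/{c}0.png",d["img"]);print(c,-d["R"].T@d["t"],d["R"][2])
    np.savez(f"{c}0.npz",**d)
    for l in ["vise_bed","vise_handle","parallel_a_mid","parallel_b_mid","blank_top","masking_tape","mug"]:
        r=landmark_of(c,l)
        for q in r[:2]:
            print(l,q["p"],q["pixel"],world(d,*q["pixel"]))
E
```

```text
{'time': 0.0, 'joint_pos': array([-1.48  ,  0.3427,  1.525 , -0.    ,  1.2754, -0.146 ]), 'qvel': array([ 0.0006, -0.0004,  0.0009, -0.0001, -0.0005, -0.0019]), 'joint_efforts': array([  0.0005, -43.3678, -24.6015,   0.    ,   0.0079,   0.    ]), 'tcp_pos': array([ 0.1231, -0.51  ,  0.2496]), 'ee_rot': array([[ 0.9721,  0.2346, -0.0002],
       [ 0.2346, -0.9721,  0.0015],
       [ 0.0002, -0.0015, -1.    ]]), 'ft_force': array([-0.2418,  0.1131,  0.6632]), 'ft_torque': array([ 0.0212,  0.0042, -0.0155]), 'finger_gap': 0.085169672265206}
side [-0.0478 -1.1883  0.8595] [ 0.3531  0.8085 -0.4709]
vise_bed 0.69 [353.7, 275.9] [ 0.5222 -0.0497  0.0661]
vise_handle 0.55 [319.0, 274.6] [0.456  0.0075 0.052 ]
blank_top 0.78 [358.1, 256.6] [ 0.5538 -0.0062  0.0892]
masking_tape 0.56 [400.6, 337.4] [ 0.5569 -0.2268 -0.0009]
mug 0.64 [302.1, 208.2] [0.5707 0.4185 0.0266]
mug 0.18 [401.3, 337.7] [ 0.5579 -0.2283 -0.001 ]
top [0.3027 0.0878 1.1496] [ 0.1927  0.0317 -0.9807]
vise_handle 0.97 [360.9, 266.1] [0.4479 0.003  0.0553]
blank_top 0.7 [361.1, 221.1] [0.5464 0.0045 0.0871]
masking_tape 0.78 [454.1, 225.0] [ 0.5591 -0.2285 -0.0012]
mug 0.92 [179.3, 211.5] [0.5656 0.4225 0.085 ]
```

```bash
python3 - <<'E'
from h import *
a=np.load("side0.npz");b=np.load("top0.npz")
A=cv2.resize(a["img"][180:380,240:480],None,fx=3.3,fy=3,interpolation=cv2.INTER_CUBIC)
B=cv2.resize(b["img"][150:310,250:490],None,fx=3.3,fy=3.3,interpolation=cv2.INTER_CUBIC)
cv2.imwrite("pics/sc.png",A);cv2.imwrite("pics/tc.png",B)
E
```

```text
(no output)
```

View pics/top0.png

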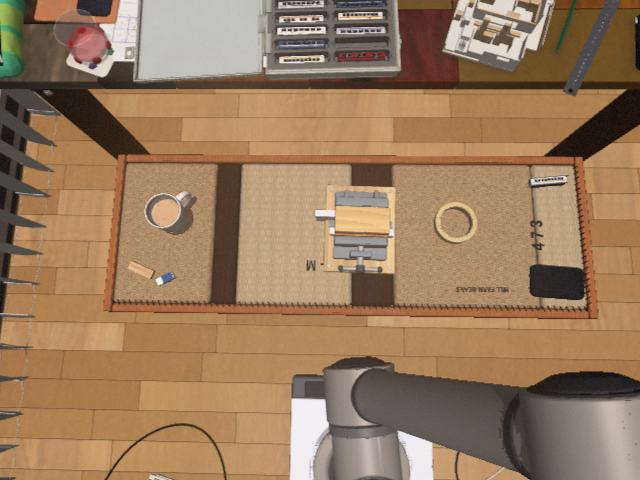

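```bash
sleep 1
```

```text
(no output)
```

View pics/side0.png

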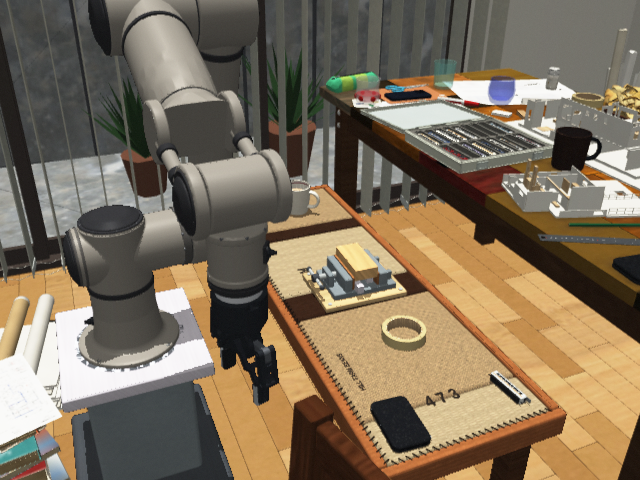

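View pics/tc.png

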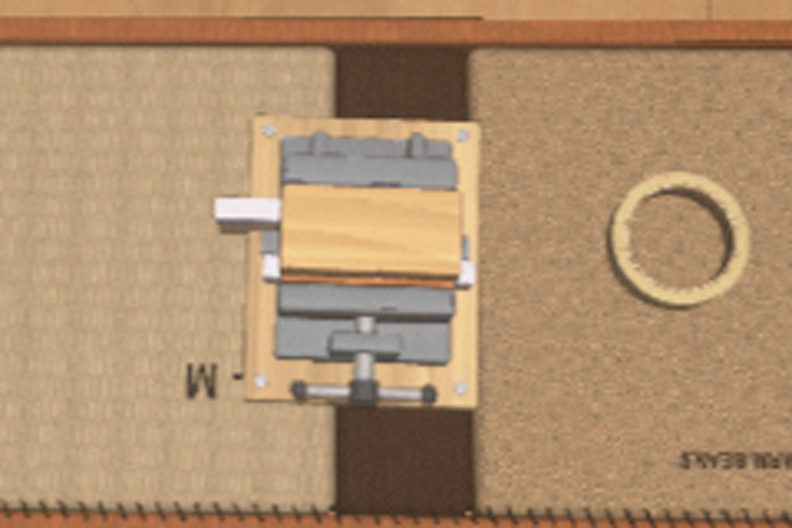

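View pics/sc.png

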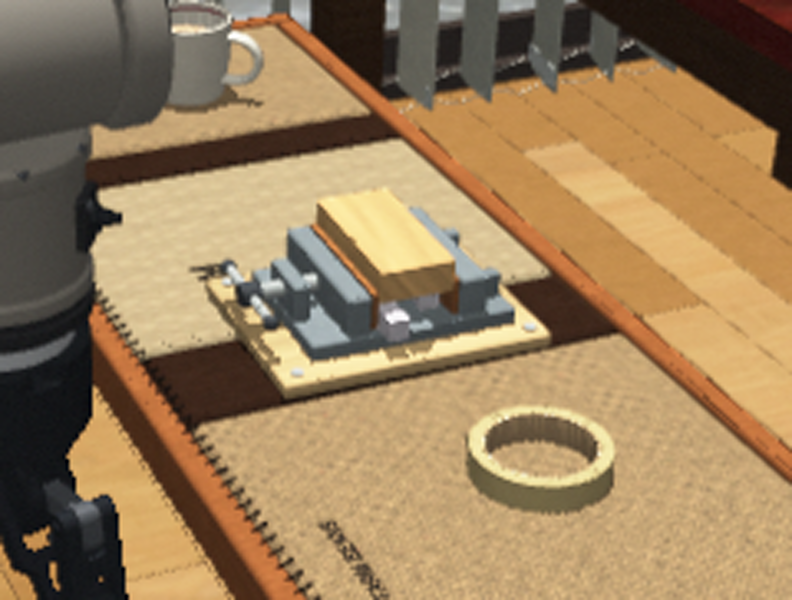

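The top view shows bar b sticking out to the left (crop ~215-280,210, i.e. full-image ~(318,214)). Bar a sticks out a little at both ends. The blank is brown, centred at ~(361,221). The tape is at (456,222) and the mug at (165,212). Next I'll measure poses from depth.

```bash
python3 - <<'E'
from h import *
np.set_printoptions(precision=4,suppress=True)
b=np.load("top0.npz");a=np.load("side0.npz")
print(b["K"][0,0],a["K"][0,0])
def cloud(d):
    v,u=np.mgrid[:480,:640]; z=d["range_z"]
    c=np.stack([(u-d["K"][0,2])/d["K"][0,0]*z,(v-d["K"][1,2])/d["K"][1,1]*z,z],-1)
    return (c-d["t"])@d["R"]
P=cloud(b)
# height map in mm
sub=P[182:278,312:400]
Z=(sub[...,2]*1000).round().astype(int)
for r in range(0,96,3): print(182+r,' '.join('%3d'%x for x in Z[r,::3]))
# blank: rect of z>0.075
for nm,d,C in (("top",b,P),("side",a,cloud(a))):
    hsv=cv2.cvtColor(d["img"],cv2.COLOR_BGR2HSV)
    m=(C[...,2]>0.078)&(C[...,2]<0.11)&(abs(C[...,0]-.55)<.08)&(abs(C[...,1])<.1)
    q=C[m];A=np.c_[q[:,:2]-q[:,:2].mean(0),np.ones(len(q))]
    co=np.linalg.lstsq(A,q[:,2],rcond=None)[0]
    r=cv2.minAreaRect((q[:,:2]*1000).astype(np.float32))
    print(nm,len(q),q.mean(0),co,r)
    # white parallels
    w=(hsv[...,1]<40)&(hsv[...,2]>170)&(abs(C[...,0]-.55)<.09)&(abs(C[...,1])<.16)&(C[...,2]>.02)&(C[...,2]<.07)
    n,l,st,ce=cv2.connectedComponentsWithStats(w.astype(np.uint8))
    for i in range(1,n):
        if st[i,4]>5: q=C[l==i];print(st[i],np.median(q,0),q.min(0),q.max(0))
E
```

```text
479.1001572489476 624.2760466127797
182  -4  -1   2   0  -1  -2  -1   1  -5   0   5   3  -8 1150   3   1  -1   3   1   0   2   1  -1  -4  -2  -2 -10  -4   2   1
185   2  -7  -3   3   1  15  13  11  14  12  11  15  11  -8  -3  -2  -1   1   1  -4   0   0   0   1   0  -5  -4  -4   2   1
188  -5   2  -1  -3   0  13  17  15  15  15  15  12  16  13  17  11  14  14  14  12  14  15  14  14  13  14  13  13   0   0
191  -3   1  -1   0  -2 1150  12  15  30  28  29  50  52  27  15  16  10  17  14  13  11  49  13  12  12  14  18  16   3   4
194   2   0  -1   0  -4  14  10  15  30  30  31  49  53  28  30  33  30  31  30  31  30  50  49  27  24  12  16  10   0  -1
197   2   2  -5   5   2  15  13  10  69  66  64  63  66  66  64  67  64  62  65  65  26  55  45  31  29  14  17  12  -2  -2
200   1   4   0   1  -2  12  10  12  64  65  66  66  67  64  65  65  66  64  67  69  67  67  64  65  68  62  15  17  -1   3
203   1   2   0   0   1  13  17  12  66  65  65  68  65  67  67  67  62  66  62  67  67  62  64  65  67  63  13  16   0  -2
206  -3   1  -5  -1  -4  16  13  15  86  89  88  89  85  89  88  89  6
[... 3771 characters left out ...]
 0.0622 0.0696]
[328 256  23  24 141] [ 0.5065 -0.0013  0.0651] [ 0.4979 -0.0564  0.0594] [0.5188 0.0694 0.0697]
[323 266  13  10  46] [0.4784 0.0021 0.0606] [ 0.4717 -0.021   0.0479] [0.4981 0.0263 0.0649]
[317 270   9   6  26] [0.474  0.0462 0.0311] [ 0.4604 -0.0052  0.028 ] [0.4831 0.0626 0.0592]
[388 279   7   5  24] [ 0.6237 -0.0517  0.0283] [ 0.6137 -0.0614  0.0252] [ 0.6333 -0.0424  0.0341]
[330 282  15  13 101] [ 0.4858 -0.0383  0.0296] [ 0.4703 -0.0623  0.0243] [ 0.4986 -0.0029  0.0337]
[357 283   7   5  25] [ 0.5295 -0.0661  0.0491] [ 0.5207 -0.0778  0.0358] [ 0.5471 -0.0523  0.0518]
[364 287   7   3  11] [ 0.5509 -0.0665  0.0349] [ 0.5433 -0.0743  0.0321] [ 0.5572 -0.0631  0.0386]
```

```bash
cat >> h.py <<'E'
def cloud(d):
    v,u=np.mgrid[:480,:640]; z=d["range_z"]
    c=np.stack([(u-d["K"][0,2])/d["K"][0,0]*z,(v-d["K"][1,2])/d["K"][1,1]*z,z],-1)
    return (c-d["t"])@d["R"]
def box(d,img,x,y,z,V,col,s,o):
    vx,vy,yaw=V;c,n=np.cos(yaw),np.sin(yaw)
    pts=[]
    for a,b in((x[0],y[0]),(x[1],y[0]),(x[1],y[1]),(x[0],y[1])):
        pts.append((proj(d,[vx+c*a-n*b,vy+n*a+c*b,z])-o+.5)*s-.5)
    cv2.polylines(img,[np.round(np.array(pts)).astype(np.int32)],True,col,1,cv2.LINE_AA)
def overlay(d,V,fn,u0,v0,w,h,s,a0=0,b0=None):
    img=cv2.resize(d["img"][v0:v0+h,u0:u0+w],None,fx=s,fy=s,interpolation=cv2.INTER_CUBIC)
    o=np.array([u0,v0])
    box(d,img,(-.055,-.03),(-.062,.062),.066,V,(0,0,255),s,o)
    box(d,img,(.03,.059),(-.062,.062),.066,V,(0,0,255),s,o)
    box(d,img,(-.028,-.012),(a0-.075,a0+.075),.05,V,(0,255,0),s,o)
    if b0 is not None: box(d,img,(.012,.028),(b0-.075,b0+.075),.05,V,(255,0,0),s,o)
    cv2.imwrite(fn,img)
E
python3 - <<'E'
from h import *
np.set_printoptions(precision=4,suppress=True)
b=np.load("top0.npz");P=cloud(b)
# yaw+centre from jaws: midpoints of row transitions at jaw height
g=cv2.cvtColor(b["img"],cv2.COLOR_BGR2GRAY).astype(float)
for rows in ((199,204),(238,243)):
  for r in range(*rows):
    m=np.where((P[r,:,2]>.055)&(P[r,:,2]<.075)&(P[r,:,1]>-.1)&(P[r,:,1]<.1))[0]
    l=ray_at(b,m[0]-.5,r,.066);q=ray_at(b,m[-1]+.5,r,.066);print(r,m[0],m[-1],l,q,(l+q)[1]/2,(l-q)[1])
# bars
def edge(r,c0,c1):
    x=g[r,c0:c1+1];return x.round()
for r in range(211,217): print(r,edge(r,310,322))
for r in range(227,236): print(r,edge(r,325,337),edge(r,386,398))
V=(.5513,.0033,np.radians(-1.8))
overlay(b,V,"pics/ov.png",300,180,110,85,7,-.002,.034)
overlay(np.load("side0.npz"),V,"pics/ovs.png",300,230,110,80,7,-.002,.034)
E
```

```text
199 335 387 [0.6037 0.0646 0.066 ] [ 0.6047 -0.0587  0.066 ] 0.0029455014348635927 0.12334288234531118
200 335 387 [0.6013 0.0646 0.066 ] [ 0.6023 -0.0587  0.066 ] 0.002956654994156427 0.12329163829159934
201 335 387 [0.5988 0.0646 0.066 ] [ 0.5999 -0.0587  0.066 ] 0.0029677993182288323 0.12324043680002568
202 335 387 [0.5964 0.0646 0.066 ] [ 0.5975 -0.0586  0.066 ] 0.002978934418546214 0.12318927781758499
203 335 387 [0.594  0.0646 0.066 ] [ 0.595  -0.0586  0.066 ] 0.0029900603065547357 0.12313816129136061
238 334 387 [0.5108 0.0664 0.066 ] [ 0.5121 -0.0573  0.066 ] 0.0045226248422784235 0.12367317481547908
239 334 387 [0.5085 0.0663 0.066 ] [ 0.5098 -0.0573  0.066 ] 0.004532955286225979 0.12362260966310276
240 334 387 [0.5061 0.0663 0.066 ] [ 0.5075 -0.0572  0.066 ] 0.004543277314863106 0.12357208584217252
241 334 387 [0.5038 0.0663 0.066 ] [ 0.5051 -0.0572  0.066 ] 0.004553590938468542 0.12352160330203309
242 334 387 [0.5015 0.0663 0.066 ] [ 0.5028 -0.0572  0.066 ] 0.004563896167303891 0.12347116199211175
211 [176. 175. 173. 163. 160. 215. 236. 233. 235. 237. 237. 236. 236.]
212 [
[... 891 characters left out ...]
151. 157.]
231 [167. 182. 180. 184. 203. 229. 237. 237. 238. 191. 107. 117. 109.] [194. 192. 191. 204. 225. 233. 232. 219. 174. 147. 147. 146. 152.]
232 [162. 184. 180. 182. 211. 232. 238. 238. 237. 190.  88.  91.  89.] [189. 189. 192. 199. 222. 233. 234. 225. 181. 139. 135. 136. 140.]
233 [164. 180. 175. 183. 195. 199. 206. 214. 227. 198. 123. 122. 118.] [119. 118. 128. 199. 232. 237. 236. 227. 181. 144. 157. 147. 154.]
234 [166. 181. 178. 183. 166. 132. 128. 132. 142. 129. 127. 148. 149.] [ 81.  90. 117. 202. 236. 235. 235. 227. 182. 140. 140. 149. 150.]
235 [167. 178. 177. 187. 180. 144. 111. 110. 109.  99.  92.  93.  94.] [142. 126. 151. 198. 210. 206. 223. 221. 172. 140. 142. 152. 151.]
```

```bash
sleep 1
```

```text
(no output)
```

View pics/ov.png

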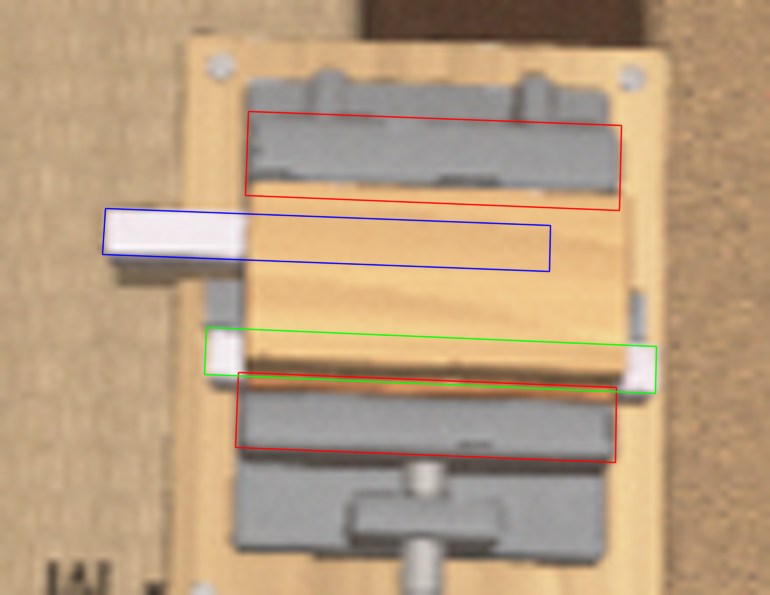

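View pics/ovs.png

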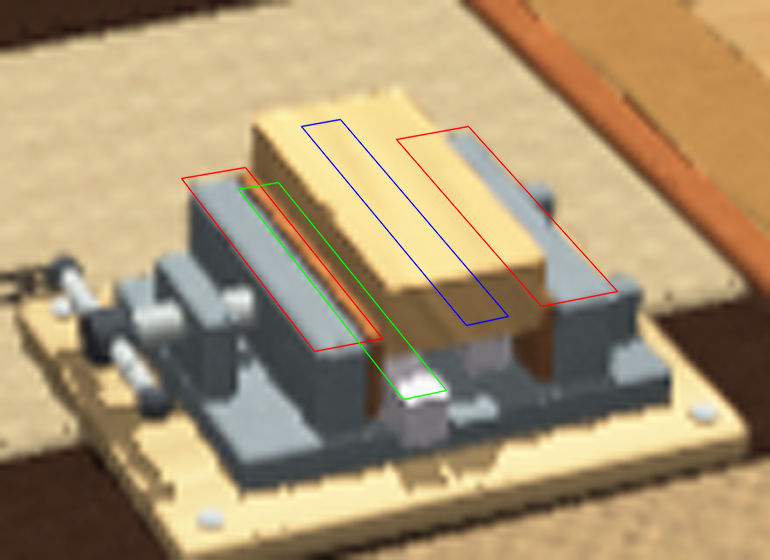

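```bash
python3 - <<'E'
from h import *
np.set_printoptions(precision=4,suppress=True)
b=np.load("top0.npz");g=cv2.cvtColor(b["img"],cv2.COLOR_BGR2GRAY).astype(int)
for n,u,v,h in (("aL",329.4,230,.05),("aR",393.65,232,.05),("bL",314.8,213,.05)): print(n,ray_at(b,u,v,h))
for r in (200,202,240,242): print(r,g[r,330:340],g[r,383:393])
s=status.state();R=s["ee_rot"];print(s["time"])
yaw=np.radians(-1.8)
x=np.array([-np.sin(yaw),np.cos(yaw),0]);z=np.array([0,0,-1.]);y=np.cross(z,x)
T=np.c_[x,y,z]
from scipy.spatial.transform import Rotation as Ro
print(np.degrees(Ro.from_matrix(R.T@T).as_rotvec()))
for X in ([.575,.15,.12],[.575,.15,.056]): print(R.T@(np.array(X)-s["tcp_pos"])*1000)
E
```

```text
aL [0.5329 0.0758 0.05  ]
aR [ 0.5296 -0.0739  0.05  ]
bL [0.5735 0.1105 0.05  ]
200 [199 198 192 191 161 123 139 151 159 155] [152 151 151 152 147 164 198 209 210 210]
202 [198 197 193 190 156 118 140 154 162 158] [155 154 156 155 151 159 193 210 209 208]
240 [195 191 191 158 121 148 160 160 161 161] [156 155 156 133 129 189 213 209 210 204]
242 [196 194 193 155 118 147 156 156 161 158] [159 162 161 140 130 188 213 210 208 206]
0.8
[  0.0051   0.0066 -74.6324]
[ 594.1306 -535.9545  130.2438]
[ 594.1329 -535.9629  194.2438]
```

Request:
{"api": "move_arm", "payload": {
  "steps": [
    {"offset":[37,-34,0],"rot":[0,0,-8],"gripper":0},
    {"offset":[74,-67,0],"rot":[0,0,-16],"gripper":0},
    {"offset":[594,-536,100],"rot":[0,0,-74.6],"gripper":0},
    {"offset":[594,-536,100],"rot":[0,0,-74.6],"gripper":0},
    {"offset":[594,-536,100],"rot":[0,0,-74.6],"gripper":0},
    {"offset":[594,-536,100],"rot":[0,0,-74.6],"gripper":0},
    {"offset":[594,-536,100],"rot":[0,0,-74.6],"gripper":0},
    {"offset":[594,-536,100],"rot":[0,0,-74.6],"gripper":0},
    {"offset":[594,-536,100],"rot":[0,0,-74.6],"gripper":0},
    {"offset":[594,-536,100],"rot":[0,0,-74.6],"gripper":0},
    {"offset":[594,-536,100],"rot":[0,0,-74.6],"gripper":0},
    {"offset":[594,-536,100],"rot":[0,0,-74.6],"gripper":0}
  ]
}}

```text
time: 2.0
tcp_pos: [0.46, -0.0174, 0.1796]
ee_rot: [[0.032, 0.999, 0.001], [0.999, -0.032, -0.0], [-0.0, 0.001, -1.0]]
ft_force: [0.4, -0.9, 0.6]
finger_gap: -0.0001
```

Request:
{"api": "move_arm", "payload": {
  "steps": [
    {"offset":[167,110,0],"rot":[0,0,0],"gripper":0},
    {"offset":[167,110,0],"rot":[0,0,0],"gripper":0},
    {"offset":[167,110,0],"rot":[0,0,0],"gripper":0},
    {"offset":[167,110,0],"rot":[0,0,0],"gripper":0},
    {"offset":[167,110,0],"rot":[0,0,0],"gripper":0},
    {"offset":[167,110,0],"rot":[0,0,0],"gripper":0}
  ]
}}

```text
time: 2.6
tcp_pos: [0.5741, 0.145, 0.1788]
ee_rot: [[0.03, 1.0, -0.001], [1.0, -0.03, -0.0], [-0.0, -0.001, -1.0]]
ft_force: [-0.3, -0.1, 0.7]
finger_gap: -0.0004
```

```bash
python3 - <<'E'
from h import *
print(status.state()["tcp_pos"],status.state()["ft_force"])
for c in("side","top"):
    d=get_image(c);np.savez(c+"1.npz",**d)
    cv2.imwrite(f"pics/{c}1.png",cv2.resize(d["img"][140:320,240:440],None,fx=3.5,fy=3.3))
E
```

```text
[0.57412257 0.14496854 0.17882314] [-0.2571121  -0.11031464  0.66668351]
```

```bash
sleep 1
```

```text
(no output)
```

View pics/side1.png

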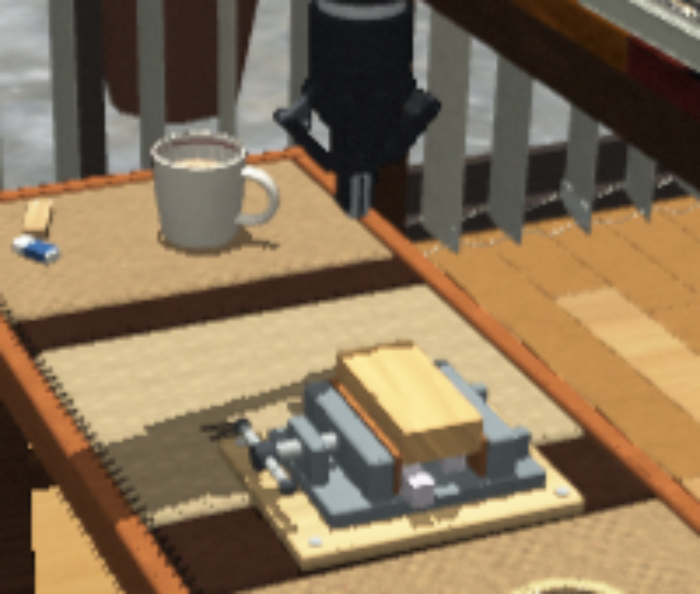

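View pics/top1.png

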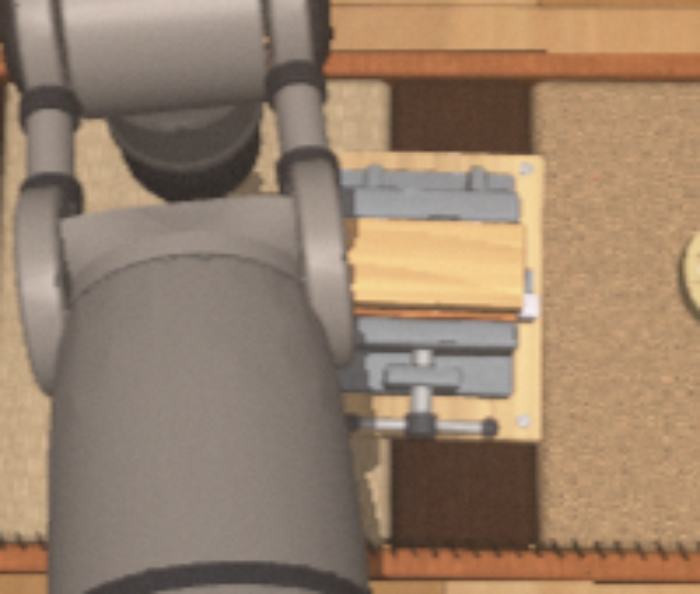

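Request:
{"api": "move_arm", "payload": {
  "steps": [
    {"offset":[0,0,40],"rot":[0,0,0],"gripper":0},
    {"offset":[0,0,80],"rot":[0,0,0],"gripper":0},
    {"offset":[0,0,110],"rot":[0,0,0],"gripper":0},
    {"offset":[0,0,123],"rot":[0,0,0],"gripper":0},
    {"offset":[0,0,123],"rot":[0,0,0],"gripper":0},
    {"offset":[0,0,123],"rot":[0,0,0],"gripper":0}
  ]
}}

```text
time: 3.3
tcp_pos: [0.5751, 0.1435, 0.0581]
ee_rot: [[0.033, 0.999, 0.002], [0.999, -0.033, 0.0], [0.0, 0.002, -1.0]]
ft_force: [-0.5, -0.3, -0.9]
finger_gap: -0.0003
```

```bash
python3 - <<'E'
from h import *
print(status.state()["tcp_pos"],status.state()["ft_force"])
c="side"
d=get_image(c);np.savez(c+"2.npz",**d)
cv2.imwrite(f"pics/{c}2.png",cv2.resize(d["img"][180:300,290:430],None,fx=5,fy=5))
E
```

```text
[0.57506562 0.14353428 0.05806981] [-0.53524681 -0.28992576 -0.91456002]
```

```bash
sleep 1
```

```text
(no output)
```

View pics/side2.png

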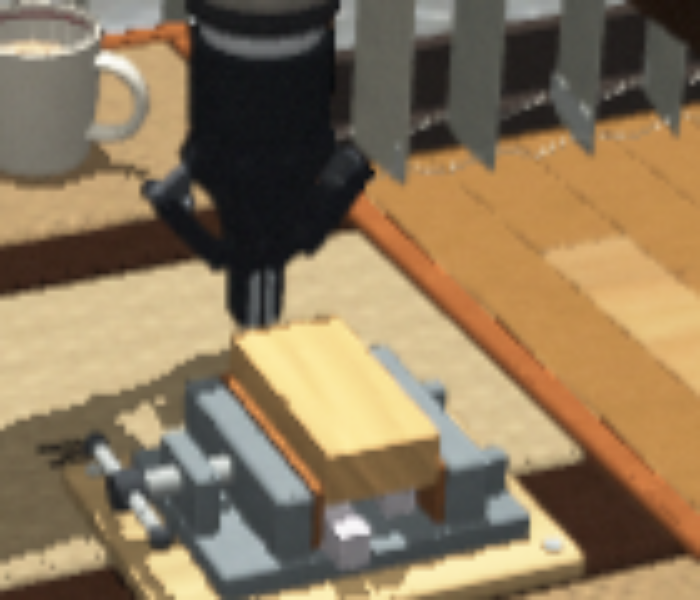

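Request:
{"api": "move_arm", "payload": {
  "steps": [
    {"offset":[-10,0,1],"rot":[0,0,0],"gripper":0},
    {"offset":[-17,0,1],"rot":[0,0,0],"gripper":0},
    {"offset":[-22,0,1],"rot":[0,0,0],"gripper":0},
    {"offset":[-26,0,1],"rot":[0,0,0],"gripper":0},
    {"offset":[-31,0,1],"rot":[0,0,0],"gripper":0},
    {"offset":[-36,0,1],"rot":[0,0,0],"gripper":0},
    {"offset":[-41,0,1],"rot":[0,0,0],"gripper":0},
    {"offset":[-45,0,1],"rot":[0,0,0],"gripper":0},
    {"offset":[-48,0,1],"rot":[0,0,0],"gripper":0},
    {"offset":[-50,0,1],"rot":[0,0,0],"gripper":0},
    {"offset":[-51,0,1],"rot":[0,0,0],"gripper":0},
    {"offset":[-51,0,1],"rot":[0,0,0],"gripper":0}
  ]
}}

```text
time: 4.55
tcp_pos: [0.5725, 0.0928, 0.0555]
ee_rot: [[0.032, 0.999, -0.0], [0.999, -0.032, -0.0], [-0.0, -0.0, -1.0]]
ft_force: [-0.4, -0.0, 0.1]
finger_gap: -0.0
```

```bash
python3 - <<'E'
from h import *
print(status.state()["tcp_pos"],status.state()["ft_force"])
c="side"
d=get_image(c);np.savez(c+"3.npz",**d)
cv2.imwrite(f"pics/{c}3.png",cv2.resize(d["img"][180:300,290:430],None,fx=5,fy=5))
E
```

```text
[0.57251316 0.09283657 0.0555057 ] [-0.43594027 -0.02197405  0.09619527]
```

```bash
sleep 1
```

```text
(no output)
```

View pics/side3.png

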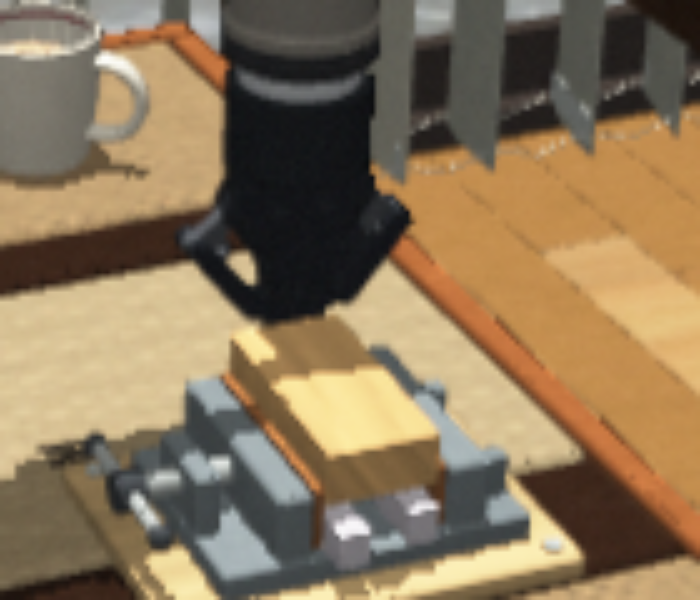

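```bash
cat > ov2.py <<'E'
from h import *
import sys
def front(d,fn,b0,a0=-.003,sh=(0,0),V=(.5513,.0036,np.radians(-1.75)),u0=335,v0=260,w=65,h=50,s=12):
    img=cv2.resize(d["img"][v0:v0+h,u0:u0+w],None,fx=s,fy=s,interpolation=cv2.INTER_CUBIC)
    o=np.array([u0,v0])-np.array(sh)
    for z in(.05,.03):
        box(d,img,(-.028,-.012),(a0-.075,a0+.075),z,V,(0,255,0),s,o)
        box(d,img,(.012,.028),(b0-.075,b0+.075),z,V,(255,0,0),s,o)
    cv2.imwrite(fn,img)
E
python3 - <<'E'
from ov2 import *
front(dict(np.load("side3.npz")),"pics/f3.png",0)
E
sleep 1
```

```text
(no output)
```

View pics/f3.png

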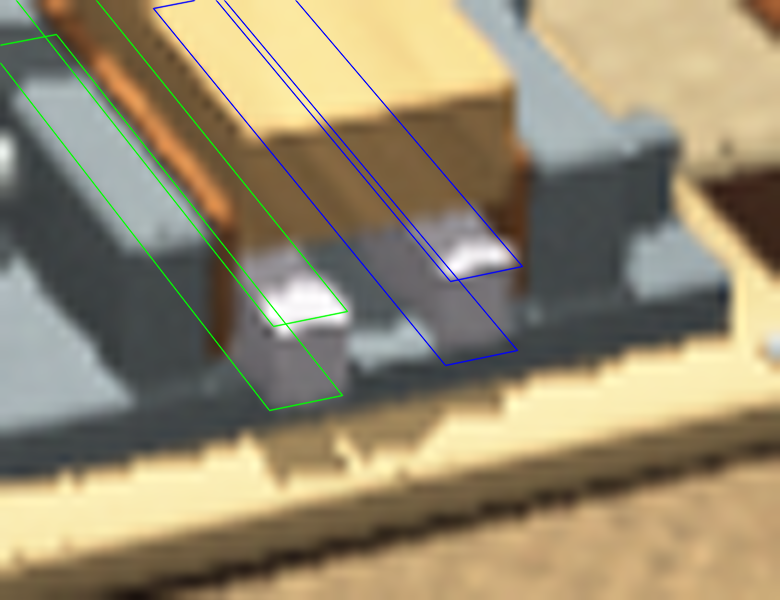

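Bar b's −y end now shows at about (440,345) in the zoom. That is about 4–5 mm short of the home outline at (445,365). I'll push 5 mm more.

Request:
{"api": "move_arm", "payload": {
  "steps": [
    {"offset":[-2,0,0],"rot":[0,0,0],"gripper":0},
    {"offset":[-3.5,0,0],"rot":[0,0,0],"gripper":0},
    {"offset":[-4.5,0,0],"rot":[0,0,0],"gripper":0},
    {"offset":[-5,0,0],"rot":[0,0,0],"gripper":0},
    {"offset":[-5,0,0],"rot":[0,0,0],"gripper":0}
  ]
}}

```text
time: 5.1
tcp_pos: [0.5724, 0.0879, 0.0556]
ee_rot: [[0.032, 0.999, -0.0], [0.999, -0.032, -0.0], [-0.0, -0.0, -1.0]]
ft_force: [-0.2, -0.6, 0.1]
finger_gap: 0.0005
```

```bash
python3 - <<'E'
from ov2 import *
print(status.state()["tcp_pos"],status.state()["ft_force"])
c="side"
d=get_image(c);np.savez(c+"4.npz",**d)
front(d,"pics/f4.png",0)
E
```

```text
[0.57242565 0.08787643 0.05557596] [-0.18624677 -0.62596762  0.11174512]
```

```bash
sleep 1
```

```text
(no output)
```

View pics/f4.png

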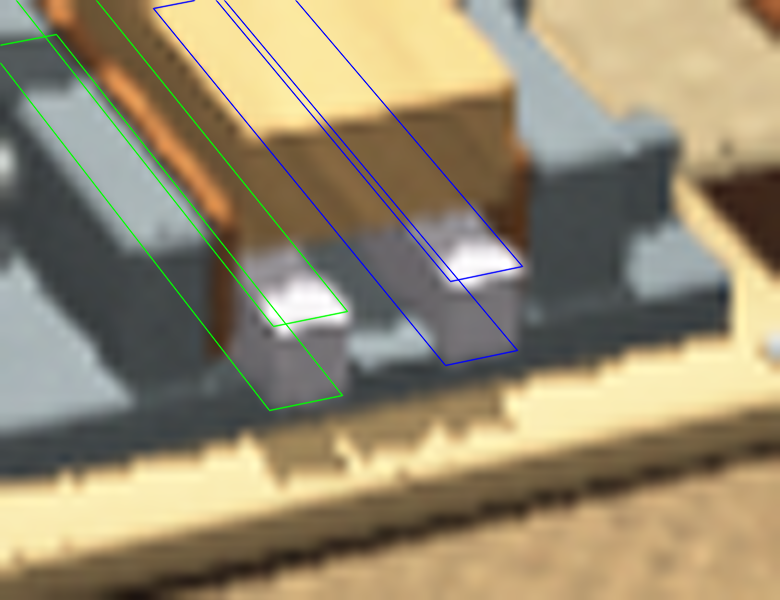

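Request:
{"api": "move_arm", "payload": {
  "steps": [
    {"offset":[10,0,0],"rot":[0,0,0],"gripper":0},
    {"offset":[25,0,-20],"rot":[0,0,0],"gripper":0},
    {"offset":[25,0,-65],"rot":[0,0,0],"gripper":0},
    {"offset":[25,0,-110],"rot":[0,0,0],"gripper":0},
    {"offset":[20,0,-135],"rot":[0,0,0],"gripper":0},
    {"offset":[-25,0,-135],"rot":[0,0,0],"gripper":0},
    {"offset":[-75,0,-135],"rot":[0,0,0],"gripper":0},
    {"offset":[-125,0,-135],"rot":[0,0,0],"gripper":0},
    {"offset":[-175,0,-135],"rot":[0,0,0],"gripper":0},
    {"offset":[-225,0,-135],"rot":[0,0,0],"gripper":0},
    {"offset":[-275,0,-135],"rot":[0,0,0],"gripper":0},
    {"offset":[-310,0,-135],"rot":[0,0,0],"gripper":0}
  ]
}}

```text
time: 6.35
tcp_pos: [0.5623, -0.2244, 0.1907]
ee_rot: [[0.034, 0.999, 0.0], [0.999, -0.034, -0.001], [-0.001, 0.0, -1.0]]
ft_force: [0.3, 0.3, 0.2]
finger_gap: 0.0001
```

```bash
python3 - <<'E'
from ov2 import *
print(status.state()["time"],status.state()["tcp_pos"],status.state()["ft_force"])
d=get_image("top");np.savez("top5.npz",**d)
overlay(d,(.5513,.0036,np.radians(-1.75)),"pics/ov5.png",300,180,110,85,7,-.003,0)
cv2.imwrite("pics/top5.png",d["img"][100:320,200:520])
E
```

```text
6.35 [ 0.56232089 -0.22439833  0.19069093] [0.2722025  0.2934328  0.17035309]
```

```bash
sleep 1
```

```text
(no output)
```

View pics/ov5.png

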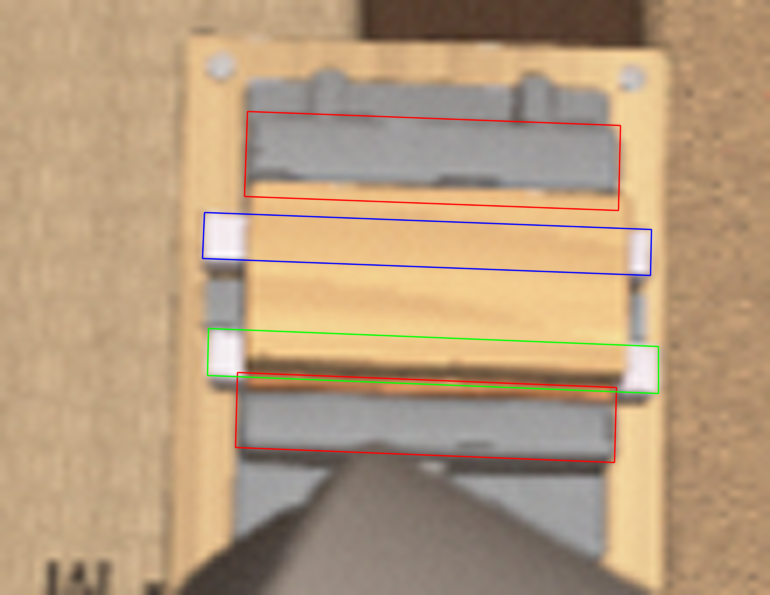

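View pics/top5.png

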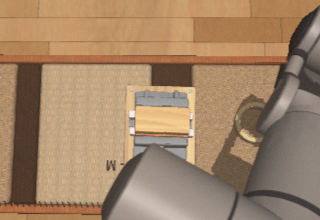

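Seen from above, both ends of bar b match its home outline at zoom columns 204 and 650. Bar a is about 3 mm toward −y, as it was at the start. Next is pressing the blank, with the higher +y end first.

Request:
{"api": "move_arm", "payload": {
  "steps": [
    {"offset":[45,-3,0],"rot":[0,0,0],"gripper":0},
    {"offset":[95,-6,0],"rot":[0,0,0],"gripper":0},
    {"offset":[145,-10,0],"rot":[0,0,0],"gripper":0},
    {"offset":[195,-14,0],"rot":[0,0,0],"gripper":0},
    {"offset":[240,-17,0],"rot":[0,0,0],"gripper":0},
    {"offset":[275,-19,20],"rot":[0,0,0],"gripper":0},
    {"offset":[275,-19,50],"rot":[0,0,0],"gripper":0},
    {"offset":[275,-19,65],"rot":[0,0,0],"gripper":0},
    {"offset":[275,-19,65],"rot":[0,0,0],"gripper":0},
    {"offset":[275,-19,65],"rot":[0,0,0],"gripper":0}
  ]
}}

```text
time: 7.4
tcp_pos: [0.5525, 0.0541, 0.126]
ee_rot: [[0.032, 0.999, 0.0], [0.999, -0.032, -0.0], [-0.0, 0.0, -1.0]]
ft_force: [-0.5, 0.8, 0.6]
finger_gap: -0.0
```

Request:
{"api": "move_arm", "payload": {
  "steps": [
    {"offset":[-4,0,8],"rot":[0,0,0],"gripper":0},
    {"offset":[-4,0,14],"rot":[0,0,0],"gripper":0},
    {"offset":[-4,0,16],"rot":[0,0,0],"gripper":0},
    {"offset":[-4,0,18],"rot":[0,0,0],"gripper":0},
    {"offset":[-4,0,20],"rot":[0,0,0],"gripper":0},
    {"offset":[-4,0,20],"rot":[0,0,0],"gripper":0}
  ]
}}

```text
time: 8.0
tcp_pos: [0.5523, 0.0496, 0.1058]
ee_rot: [[0.032, 0.999, 0.0], [0.999, -0.032, -0.0], [-0.0, 0.0, -1.0]]
ft_force: [-1.7, 0.6, 1.8]
finger_gap: -0.0001
```

Request:
{"api": "move_arm", "payload": {
  "steps": [
    {"offset":[0,0,1],"rot":[0,0,0],"gripper":0},
    {"offset":[0,0,2],"rot":[0,0,0],"gripper":0},
    {"offset":[0,0,3],"rot":[0,0,0],"gripper":0},
    {"offset":[0,0,3],"rot":[0,0,0],"gripper":0}
  ]
}}

```text
time: 8.4
tcp_pos: [0.5523, 0.0496, 0.1026]
ee_rot: [[0.032, 0.999, 0.0], [0.999, -0.032, -0.0], [-0.0, 0.0, -1.0]]
ft_force: [-1.9, 0.2, 2.5]
finger_gap: -0.0003
```

Request:
{"api": "move_arm", "payload": {
  "steps": [
    {"offset":[0,0,1],"rot":[0,0,0],"gripper":0},
    {"offset":[0,0,2],"rot":[0,0,0],"gripper":0},
    {"offset":[0,0,2],"rot":[0,0,0],"gripper":0}
  ]
}}

```text
time: 8.7
tcp_pos: [0.5522, 0.0496, 0.1005]
ee_rot: [[0.032, 0.999, 0.0], [0.999, -0.032, -0.0], [-0.0, 0.0, -1.0]]
ft_force: [-0.7, 1.0, 3.5]
finger_gap: -0.0001
```

Request:
{"api": "move_arm", "payload": {
  "steps": [
    {"offset":[0,0,1],"rot":[0,0,0],"gripper":0},
    {"offset":[0,0,2],"rot":[0,0,0],"gripper":0},
    {"offset":[0,0,2],"rot":[0,0,0],"gripper":0}
  ]
}}

```text
time: 9.0
tcp_pos: [0.5523, 0.0497, 0.099]
ee_rot: [[0.032, 0.999, 0.0], [0.999, -0.032, -0.0], [-0.0, 0.0, -1.0]]
ft_force: [-2.6, -0.1, 8.5]
finger_gap: -0.0
```

```bash
python3 - <<'E'
from h import *
s=status.state();print(s["time"],s["tcp_pos"],s["ft_force"],s["ft_torque"])
c="side"
d=get_image(c);np.savez(c+"6.npz",**d)
cv2.imwrite(f"pics/{c}6.png",cv2.resize(d["img"][180:300,290:430],None,fx=5,fy=5,interpolation=cv2.INTER_CUBIC))
E
```

```text
9.0 [0.55228493 0.04966255 0.0990387 ] [-2.58430709 -0.05159722  8.46977684] [ 0.01538779  0.35789711 -0.01703739]
```

```bash
sleep 1
```

```text
(no output)
```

View pics/side6.png

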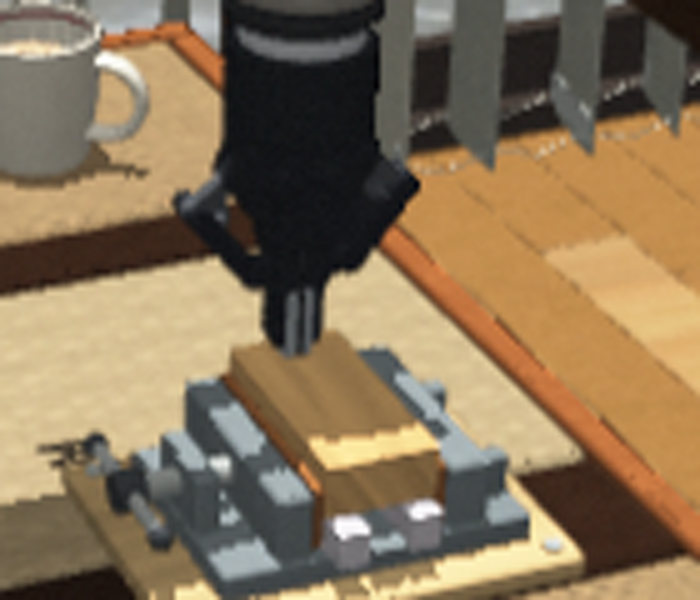

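Request:
{"api": "move_arm", "payload": {
  "steps": [
    {"offset":[0,0,1],"rot":[0,0,0],"gripper":0},
    {"offset":[0,0,1.5],"rot":[0,0,0],"gripper":0},
    {"offset":[0,0,1.5],"rot":[0,0,0],"gripper":0}
  ]
}}

```text
time: 9.35
tcp_pos: [0.5524, 0.0497, 0.099]
ee_rot: [[0.032, 0.999, 0.001], [0.999, -0.032, -0.0], [-0.0, 0.001, -1.0]]
ft_force: [-5.3, 0.4, 19.6]
finger_gap: -0.0001
```

Request:
{"api": "move_arm", "payload": {
  "steps": [
    {"offset":[0,0,-12],"rot":[0,0,0],"gripper":0},
    {"offset":[0,0,-30],"rot":[0,0,0],"gripper":0},
    {"offset":[-40,0,-30],"rot":[0,0,0],"gripper":0},
    {"offset":[-80,0,-30],"rot":[0,0,0],"gripper":0},
    {"offset":[-94,0,-25],"rot":[0,0,0],"gripper":0},
    {"offset":[-94,0,-18],"rot":[0,0,0],"gripper":0},
    {"offset":[-94,0,-14],"rot":[0,0,0],"gripper":0},
    {"offset":[-94,0,-12],"rot":[0,0,0],"gripper":0},
    {"offset":[-94,0,-10],"rot":[0,0,0],"gripper":0},
    {"offset":[-94,0,-8],"rot":[0,0,0],"gripper":0},
    {"offset":[-94,0,-7],"rot":[0,0,0],"gripper":0},
    {"offset":[-94,0,-6],"rot":[0,0,0],"gripper":0}
  ]
}}

```text
time: 10.55
tcp_pos: [0.5493, -0.044, 0.1031]
ee_rot: [[0.032, 1.0, 0.0], [1.0, -0.032, -0.0], [-0.0, 0.0, -1.0]]
ft_force: [0.5, 0.5, -1.3]
finger_gap: 0.0002
```

Request:
{"api": "move_arm", "payload": {
  "steps": [
    {"offset":[0,0,1],"rot":[0,0,0],"gripper":0},
    {"offset":[0,0,2],"rot":[0,0,0],"gripper":0},
    {"offset":[0,0,3],"rot":[0,0,0],"gripper":0},
    {"offset":[0,0,4],"rot":[0,0,0],"gripper":0},
    {"offset":[0,0,4],"rot":[0,0,0],"gripper":0}
  ]
}}

```text
time: 11.05
tcp_pos: [0.5492, -0.0444, 0.0991]
ee_rot: [[0.032, 0.999, 0.0], [0.999, -0.032, -0.0], [-0.0, 0.0, -1.0]]
ft_force: [0.7, 1.1, 0.3]
finger_gap: -0.0001
```

Request:
{"api": "move_arm", "payload": {
  "steps": [
    {"offset":[0,0,1],"rot":[0,0,0],"gripper":0},
    {"offset":[0,0,1.5],"rot":[0,0,0],"gripper":0},
    {"offset":[0,0,1.5],"rot":[0,0,0],"gripper":0}
  ]
}}

```text
time: 11.35
tcp_pos: [0.5493, -0.0444, 0.099]
ee_rot: [[0.032, 0.999, 0.001], [0.999, -0.032, -0.0], [-0.0, 0.001, -1.0]]
ft_force: [-3.5, 1.0, 11.7]
finger_gap: 0.0002
```

Request:
{"api": "move_arm", "payload": {
  "steps": [
    {"offset":[0,0,0.6],"rot":[0,0,0],"gripper":0},
    {"offset":[0,0,1],"rot":[0,0,0],"gripper":0},
    {"offset":[0,0,1],"rot":[0,0,0],"gripper":0}
  ]
}}

```text
time: 11.65
tcp_pos: [0.5493, -0.0444, 0.099]
ee_rot: [[0.032, 0.999, 0.002], [0.999, -0.032, -0.001], [-0.001, 0.002, -1.0]]
ft_force: [-6.7, 0.7, 19.3]
finger_gap: 0.0001
```

Request:
{"api": "move_arm", "payload": {
  "steps": [
    {"offset":[0,0,-10],"rot":[0,0,0],"gripper":0},
    {"offset":[0,0,-16],"rot":[0,0,0],"gripper":0},
    {"offset":[40,0,-16],"rot":[0,0,0],"gripper":0},
    {"offset":[80,0,-16],"rot":[0,0,0],"gripper":0},
    {"offset":[94,0,-14],"rot":[0,0,0],"gripper":0},
    {"offset":[94,0,-9],"rot":[0,0,0],"gripper":0},
    {"offset":[94,0,-6],"rot":[0,0,0],"gripper":0},
    {"offset":[94,0,-4],"rot":[0,0,0],"gripper":0},
    {"offset":[94,0,-2.5],"rot":[0,0,0],"gripper":0},
    {"offset":[94,0,-1.2],"rot":[0,0,0],"gripper":0},
    {"offset":[94,0,0],"rot":[0,0,0],"gripper":0},
    {"offset":[94,0,0],"rot":[0,0,0],"gripper":0}
  ]
}}

```text
time: 12.85
tcp_pos: [0.5523, 0.0485, 0.099]
ee_rot: [[0.033, 0.999, 0.001], [0.999, -0.033, -0.001], [-0.001, 0.001, -1.0]]
ft_force: [-7.3, -0.5, 19.5]
finger_gap: 0.0003
```

Request:
{"api": "move_arm", "payload": {
  "steps": [
    {"offset":[0,0,-10],"rot":[0,0,0],"gripper":0},
    {"offset":[0,0,-14],"rot":[0,0,0],"gripper":0},
    {"offset":[-30,0,-14],"rot":[0,0,0],"gripper":0},
    {"offset":[-46,0,-12],"rot":[0,0,0],"gripper":0},
    {"offset":[-46,0,-8],"rot":[0,0,0],"gripper":0},
    {"offset":[-46,0,-5],"rot":[0,0,0],"gripper":0},
    {"offset":[-46,0,-3],"rot":[0,0,0],"gripper":0},
    {"offset":[-46,0,-2],"rot":[0,0,0],"gripper":0},
    {"offset":[-46,0,-1],"rot":[0,0,0],"gripper":0},
    {"offset":[-46,0,0],"rot":[0,0,0],"gripper":0},
    {"offset":[-46,0,0],"rot":[0,0,0],"gripper":0}
  ]
}}

```text
time: 13.95
tcp_pos: [0.5505, 0.0041, 0.099]
ee_rot: [[0.031, 1.0, 0.001], [1.0, -0.031, -0.001], [-0.001, 0.001, -1.0]]
ft_force: [-8.8, -1.8, 22.0]
finger_gap: 0.0001
```

All three spots stop hard at the same height (TCP z 0.099) with about 20 N. I'll retreat and check.

Request:
{"api": "move_arm", "payload": {
  "steps": [
    {"offset":[0,0,-10],"rot":[0,0,0],"gripper":0},
    {"offset":[0,0,-50],"rot":[0,0,0],"gripper":0},
    {"offset":[0,0,-95],"rot":[0,0,0],"gripper":0},
    {"offset":[-40,0,-110],"rot":[0,0,0],"gripper":0},
    {"offset":[-90,0,-110],"rot":[0,0,0],"gripper":0},
    {"offset":[-140,-5,-110],"rot":[0,0,0],"gripper":0},
    {"offset":[-190,-10,-110],"rot":[0,0,0],"gripper":0},
    {"offset":[-240,-20,-110],"rot":[0,0,0],"gripper":0},
    {"offset":[-290,-60,-110],"rot":[0,0,0],"gripper":0},
    {"offset":[-330,-90,-110],"rot":[0,0,0],"gripper":0},
    {"offset":[-360,-120,-110],"rot":[0,0,0],"gripper":0},
    {"offset":[-360,-120,-110],"rot":[0,0,0],"gripper":0}
  ]
}}

```text
time: 15.15
tcp_pos: [0.4164, -0.3552, 0.2064]
ee_rot: [[0.036, 0.999, -0.001], [0.999, -0.036, -0.001], [-0.001, -0.001, -1.0]]
ft_force: [-0.5, 0.5, 1.1]
finger_gap: -0.0001
```

```bash
python3 - <<'E'
from ov2 import *
np.set_printoptions(precision=4,suppress=True)
s=status.state();print(s["time"],s["tcp_pos"],s["ft_force"])
V=(.5513,.0036,np.radians(-1.75))
d=get_image("top");np.savez("top7.npz",**d)
overlay(d,V,"pics/ov7.png",300,180,110,85,7,-.003,0)
e=get_image("side");np.savez("side7.npz",**e)
front(e,"pics/f7.png",0,u0=310,v0=235,w=90,h=75,s=8)
for nm,q in(("top",d),("side",e),("top0",dict(np.load("top0.npz"))),("top5",dict(np.load("top5.npz")))):
    C=cloud(q);X=C-np.array([V[0],V[1],0]);c,n=np.cos(V[2]),np.sin(V[2])
    vx=c*X[...,0]+n*X[...,1];vy=-n*X[...,0]+c*X[...,1]
    m=(abs(vx)<.026)&(abs(vy)<.058)&(C[...,2]>.074)&(C[...,2]<.1)
    A=np.c_[vx[m],vy[m],np.ones(m.sum())];co,res,_,_=np.linalg.lstsq(A,C[...,2][m],rcond=None)
    print(nm,m.sum(),co,"tilt se",np.sqrt(res/m.sum()/m.sum())/.034)
    j=((abs(vx+.043)<.008)|(abs(vx-.045)<.009))&(abs(vy)<.055)&(abs(C[...,2]-.066)<.01);print(" jaw z",C[...,2][j].mean(),j.sum())
E
```

```text
15.15 [ 0.4164 -0.3552  0.2064] [-0.5022  0.4735  1.1358]
top 1118 [-0.0031  0.0012  0.0795] tilt se [0.0017]
 jaw z 0.06543775880145837 677
side 268 [0.0085 0.0035 0.0795] tilt se [0.0029]
 jaw z 0.06510380576501897 119
top0 1146 [-0.0019  0.0168  0.0876] tilt se [0.0017]
 jaw z 0.06541502187670162 676
top5 1151 [0.0005 0.0155 0.0876] tilt se [0.0017]
 jaw z 0.06541440344094204 669
```

```bash
sleep 1
```

```text
(no output)
```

View pics/ov7.png

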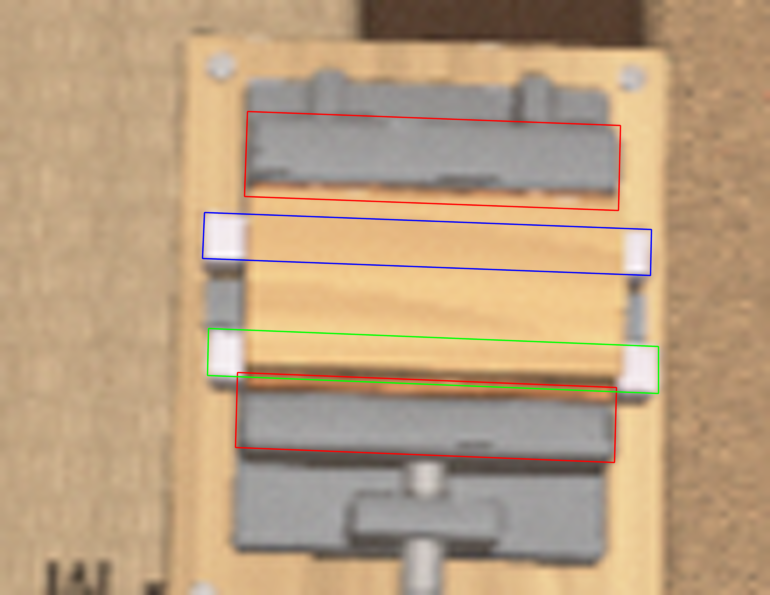

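View pics/f7.png

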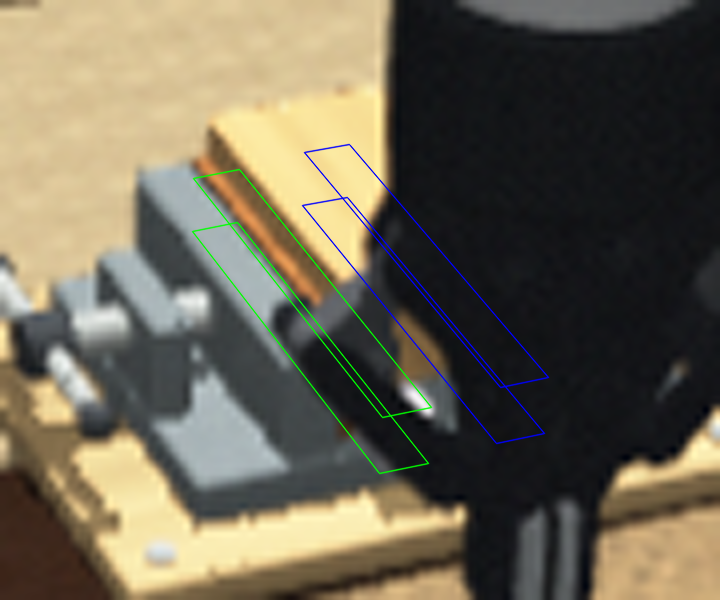

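Blank seated: its top is 14.1 mm above the jaws, tilt is about 0.001, and both bars match their outlines. Last, I'll check the tape and mug, then hand in.

```bash
python3 - <<'E'
from h import *
a=np.load("top0.npz");b=np.load("top7.npz")
for n,u0,v0,u1,v1 in(("tape",430,200,482,246),("mug",142,188,195,235)):
    print(n,np.abs(a["img"][v0:v1,u0:u1].astype(int)-b["img"][v0:v1,u0:u1]).mean())
for l in("masking_tape","mug"):
    for q in landmark_of("top",l)[:1]: print(l,q)
cv2.imwrite("pics/top7.png",b["img"])
E
```

```text
tape 2.007803790412486
mug 2.0228823765556
masking_tape {'pixel': [455.4, 223.9], 'p': 0.71}
mug {'pixel': [180.0, 214.7], 'p': 0.74}
```

```bash
sleep 1
```

```text
(no output)
```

View pics/top7.png

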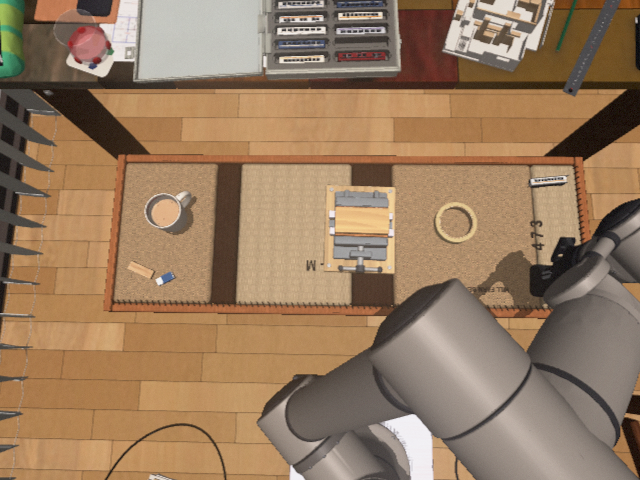

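The tape at (456,222) and mug at (165,212) are unchanged, and the arm is clear of everything.

```bash
python3 -c "
from rig import job;print(job.job_done())"
```

```text
the job is handed in; nothing more can be done
None
```

The slid-out parallel is back in place and the blank is pressed down flat on both parallels. The job was handed in at about 15 s with the arm clear of everything.

- **Parallel b:** I pushed it in lengthwise with the closed fingertips, about 32 mm, then 5 mm more after a side-camera check. The final top view shows both its ends within about 1 mm of home.
- **Parallel a:** it sits about 3 mm towards −y, where it was at the start. I did not move it, so the two bars differ by about 3 mm.
- **Blank:** I pressed near the +y end, the −y end, the +y end again and then the middle, with about 20 N each (22 N at the middle). It stopped hard at the same height at all three spots.
- **Blank height and tilt:** depth readings put its top about 14.1 mm above the jaws (seated is 14). The tilt along the jaws is about 0.001 rad from the top camera and 0.0035 from the side; both are close to the measurement noise.
- **Tape and mug:** the top pictures before and after show no change.
- **Check that fell short:** the last side view of the bars' −y ends was mostly hidden by the arm, so their final positions rest on the top view.

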